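Weigh the jar from the back of the stock bin

ROBOT

A 7-joint arm with a two-finger parallel gripper is mounted at the origin on the work surface. World frame = base frame: x ahead of the robot, y to its left, z up, the work surface at z = 0. Lengths are in m, angles in rad, forces in N, time in s.
With the tool pointing down it reaches from about 0.425 to 0.925 m from the base axis. Payload 6.8 kg.
Tool frame: the origin (TCP) lies midway between the tips of the shut fingers; the grasp point (between the pads) lies 19 mm behind it; z points along the fingers, y is the line along which they close (so a half turn about z gives the same grasp; the last joint's range is limited). The gripper opens to 88 mm and grips with 3 to 60 N. Pads are 20 mm wide; open, the fingers measure 115 mm over their backs; the gripper's body (75 mm by 178 mm) begins 61 mm behind the grasp point.
Start: joints at [1.116, 0.477, 0.022, 1.555, -0.011, 1.109, -0.083], TCP at [0.229, -0.635, 0.223] pointing down, gripper open.
Joint ranges: [-2.96, 2.96], [-0.34, 2.1], [-1.41, 1.46], [0.24, 2.44], [-1.37, 4.51], [0.17, 1.92], [-2.96, 2.96]. Speed limits (rad/s): [2.39, 2.39, 3.14, 3.14, 3.14, 3.14, 3.14].

INTERFACE

Orientations are given as a unit quaternion [x, y, z, w].
In Python, from rig import r, readout, optics, order gives the robot as it stands. Calls block until the motion is done:
- r.goto(position, orientation): joint-space move of the TCP to a pose.
- r.move_l(position, rot=None, max_speed=0.15, until_force=None): straight line of the TCP; rot=None keeps the orientation; max_speed is the mean speed in m/s. With until_force (N) it stops when the force on the tool has changed by that much, and returns True; else False.
- r.goto_joints(angles): joint-space move.
- r.command_gripper(opening, squeeze=None): finger opening in m; squeeze is the grip in N (None keeps the last); returns when the fingers have stopped.
- r.pause(seconds).
- r.solve_ik(position, orientation): joint angles nearest the present ones, or None.
- readout.sense(): the state.
- optics.capture(name): name is "scene" or "top" or "wrist"; returns the picture (384x512x3 uint8, blue, green, red); there is no depth.
- optics.camera_params(name): a dict with "mtx" (3x3 intrinsics, pixels), "rvec" (rotation vector, rad) and "tvec" (3), from world to camera coordinates, as OpenCV has them. Camera axes: x right, y down, z forward; pixel columns grow to the right and rows downward; lengths in m; the calibration is good to about 2 mm. A picture is of the moment at which its call begins: read the wrist's pose just before it. camera_params takes no time and is no camera call; for the wrist camera it gives the pose at the moment of the call.
A pose or a line that the arm cannot do raises r.IKError and nothing moves.
- order.finish_job(): hands the job in; it is judged then, once.
The state is a dict: "time": time; "joint_pos": joint angles; "joint_vel": joint speeds; "effort": joint torques, N m; "position": TCP position; "orientation": TCP orientation; "force": force on the tool from outside, world axes, zero at the start; "wrist_torque": the same for the moment, N m; "opening": finger opening in m; "finger_force": force on a finger pad.
Only numpy, scipy, OpenCV 4.12 (cv2) and the standard library are available. Lean on these libraries where they do the work, as an engineer would, in place of code of your own. Each camera call takes 0.05 s, during which the arm holds its last target. There are 200 camera calls.

TASK

The squat jar at the back of the green stock bin has to be weighed, but the three tall bottles are crowded round it. First move all three bottles out and stand them on the steel tray, then take the jar out and set it down gently, upright, in the middle of the balance pan. Leave it there and put each bottle back, standing on the same spot in the bin that it came from, without tipping anything over or shifting the small carton or the vial in the front of the bin.

Things in the scene. Friction and masses are not known exactly. Their poses are not given: they have to be found in the camera images.
- bin: Green open stock bin, fixed, 210 mm along x by 260 mm along y; origin: centre of its underside. Inner floor 4 mm up. Walls 4 mm thick: back (+x) 55 mm high, sides stepping from 55 mm down to 18 mm at the front (-x), front lip 18 mm. In its frame the jar stands near (42, 0) mm and the bottles, in any order, near (-20, 0), (42, 67) and (42, -67) mm; carton and vial in the front corners.
- stout_bottle: White round plastic bottle, the thickest: 56 mm across, straight sides up to 88 mm, wide ribbed cap 47 mm across, 112 mm high overall, about 160 g. Origin: centre of its underside; z up its axis.
- square_bottle: White square plastic bottle, 48 by 48 mm with rounded edges, flat sides up to 90 mm facing its x and y axes, round cap 35 mm across, 118 mm high overall, about 150 g. Origin: centre of its underside; z up its axis.
- slim_bottle: White round plastic bottle, the slimmest: 42 mm across, straight sides up to 90 mm, small cap 25 mm across, 108 mm high overall, about 100 g. Origin: centre of its underside; z up its axis.
- jar: Squat white round ointment jar, 55 mm across, with a broad ribbed lid 56 to 58 mm across from 28 to 48 mm above its underside; 48 mm high overall, about 180 g. Origin: centre of its underside; z up its axis.
- tray: Shallow empty steel tray, 260 mm along its x by 130 mm along its y, fixed to the bench to the left or to the right of the bin. Inside 252 by 122 mm, rim 16 mm high, rolled out to 272 by 142 mm. Origin: centre of its underside on the bench; inner floor 4 mm above it. It has room for the three bottles in a row along x, 80 mm apart.
- balance: Low white bench balance with a round steel pan, fixed to the bench on the other side of the bin from the tray. Origin: on the bench below the pan's centre. Pan 132 mm across, flat and rigid, its top 62 mm above the origin; nothing of the balance is higher. Housing: 80 mm behind the pan's centre (+x), 88 mm to each side, 158 mm to the front (-x), where display and keys are.
- carton: Small white medicine carton with a blue band, 42 x 68 x 24 mm high, lying in the bin's front left corner (+y); leave it alone. Origin: centre of its underside.
- vial: Small amber vial with a white cap, 35 mm across, 55 mm high, standing in the bin's front right corner (-y); leave it alone. Origin: centre of its underside.
Things that resemble listed ones, but are neither listed nor needed, are in the scene too. Leave any blue or orange look-alike of the square_bottle alone.

How it is judged:
On the way, in this order (a step that is already met when the one before it is completed fails the run):
1. all three bottles stand upright on the steel tray at the same time (x of stout_bottle in the frame of tray between -0.11 and 0.11 m and y of stout_bottle in the frame of tray between -0.05 and 0.05 m and z of stout_bottle in the frame of tray between 0 and 0.01 m and angle between each of stout_bottle, square_bottle, slim_bottle's own z axis and vertical below 0.1 rad and linear speed of each of stout_bottle, square_bottle, slim_bottle below 0.03 m/s and x of square_bottle in the frame of tray between -0.11 and 0.11 m and y of square_bottle in the frame of tray between -0.05 and 0.05 m and z of square_bottle in the frame of tray between 0 and 0.01 m and x of slim_bottle in the frame of tray between -0.11 and 0.11 m and y of slim_bottle in the frame of tray between -0.05 and 0.05 m and z of slim_bottle in the frame of tray between 0 and 0.01 m), for 0.2 s.
2. the jar stands upright in the middle of the balance pan (horizontal distance between jar and balance below 0.015 m and z of jar in the frame of balance between 0.056 and 0.068 m and angle between jar's own z axis and vertical below 0.1 rad and linear speed of jar below 0.02 m/s), for 0.2 s.
At the end, for the whole second after the job is handed in: The jar stands upright on the balance pan, within 15 mm of its centre; each of the three bottles stands upright in the bin within 15 mm of the spot where it stood at the start; all are released and at rest (all of step 2 and distance of each of stout_bottle, square_bottle, slim_bottle from where it was at the start of the episode below 0.015 m and angle between each of stout_bottle, square_bottle, slim_bottle's own z axis and vertical below 0.1 rad and linear speed of each of stout_bottle, square_bottle, slim_bottle below 0.02 m/s); the robot touches nothing.
It fails at once if a bottle or the jar is tipped over (more than 40 degrees) (angle between any of stout_bottle, square_bottle, slim_bottle, jar's own z axis and vertical above 0.7 rad).
It fails at once if the jar is dropped or pressed hard onto the balance (more than 60 N) (contact force between jar and balance above 60 N).
It fails at once if the carton or the vial is shifted by more than 25 mm (distance of any of carton, vial from where it was at the start of the episode above 0.025 m).
It also fails if it takes over 144 s, if anything falls off the work surface, if the arm or the gripper's body presses on something with over 40 N, if the wrist force passes 120 N, or if a joint passes its speed limit or range.

## Working session

There is one attempt and no reset: what is moved stays moved. The work goes in short steps, each a Python script; the robot and the scene stay as the last script left them, time stands still between calls to the robot, and variables do not carry over. Pictures are saved under pics/ and viewed, at most 14 in all, crops included, and the job is handed in when it is done.

```bash
ls; mkdir -p pics
python3 - <<'E'
from rig import r, readout, optics, order
import cv2
s=readout.sense(); print(s)
for n in ("scene","top"):
    cv2.imwrite(f"pics/{n}0.png",optics.capture(n)); print(n,optics.camera_params(n))
print(optics.camera_params("wrist"))
E
```

```text
pics
{'time': 0.0, 'joint_pos': array([ 1.11586629,  0.4777791 ,  0.02233029,  1.55643662, -0.01149992,
        1.10927406, -0.08312009]), 'joint_vel': array([-9.87140273e-05, -4.83413182e-05,  7.83091539e-04,  1.98793725e-03,
       -1.47748843e-03, -1.87068422e-03,  7.73338141e-04]), 'effort': array([ 2.10400190e-04, -5.82845592e+01,  1.53536439e+00, -2.72598284e+01,
       -5.42455469e-02,  1.71555817e-02,  1.42019098e-04]), 'position': array([ 0.22923587, -0.63425433,  0.22170187]), 'orientation': array([ 9.85000004e-01,  1.72552049e-01, -2.14437508e-04, -8.58172423e-04]), 'force': array([0.19567359, 0.60072427, 0.09751267]), 'wrist_torque': array([-0.01333517, -0.00654631,  0.00470362]), 'finger_force': 0.0, 'opening': 0.08781603407252055}
scene {'mtx': array([[377.8007917 ,   0.        , 254.97573151],
       [  0.        , 377.8007917 , 186.72051386],
       [  0.        ,   0.        ,   1.        ]]), 'rvec': array([ 1.8557916 ,  1.13827254, -0.64878516]), 'tvec': array([-0.28066065, -0.20807898,  1.41761242])}
top {'mtx': array([[436.61573146,   0.        , 256.68687146],
       [  0.        , 436.61573146, 194.62095636],
       [  0.        ,   0.        ,   1.        ]]), 'rvec': array([ 2.14609964, -2.19182241,  0.08045042]), 'tvec': array([0.04456388, 0.56268326, 1.10440396])}
{'mtx': array([[281.03059368,   0.        , 253.60489245],
       [  0.        , 281.03059368, 188.40555402],
       [  0.        ,   0.        ,   1.        ]]), 'rvec': array([-2.40459249,  1.68647334,  0.2073506 ]), 'tvec': array([-0.67404288, -0.02960703,  0.38956688])}
```

View pics/scene0.png

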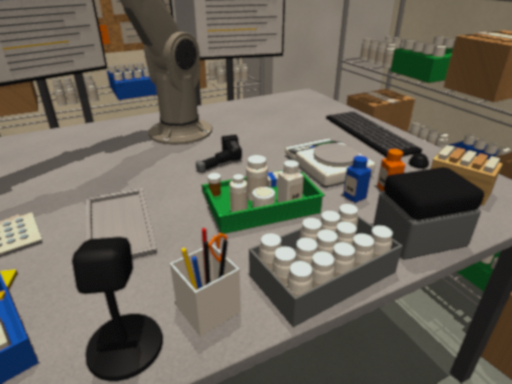

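View pics/top0.png

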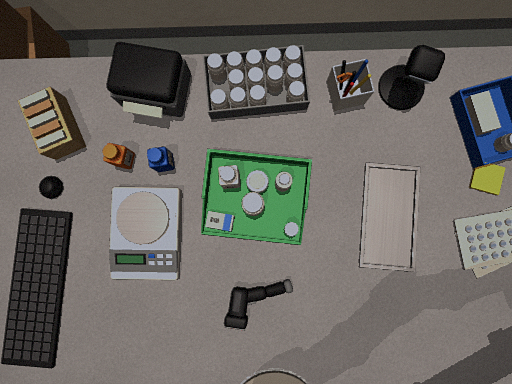

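The scene view shows the stout bottle at the front-centre of the bin, the jar behind it at (263,195), the slim one at (238,190) and the square one at (290,180). In the top view the caps are at: square (228,173), jar (258,181), slim (284,180), stout (252,203). The pan is at (143,217) and the tray at (389,216).

```bash
cat > h.py <<'E'
from rig import r, readout, optics, order
import numpy as np, cv2
from scipy.spatial.transform import Rotation as R
def bp(p,uv,z):
    Rm=cv2.Rodrigues(p["rvec"])[0]; c=-Rm.T@p["tvec"]
    d=Rm.T@np.linalg.inv(p["mtx"])@np.array([uv[0],uv[1],1.]); return c+d*(z-c[2])/d[2]
def down(yaw):  # tool z down, tool y axis at world angle yaw from +y
    return (R.from_euler('z',yaw)*R.from_quat([1,0,0,0])).as_quat()
E
python3 - <<'E'
from h import *
p=optics.camera_params("top")
for n,uv,z in [("square",(228,173),.122),("jar",(258,181),.052),("slim",(284,180),.112),("stout",(252,203),.116),("pan",(143,217),.062),("tray",(389,216),.016),
 ("binBL",(207,150),.055),("binBR",(311,157),.055),("binFR",(301,243),.018),("binFL",(202,234),.018),("tBL",(367,163),.016),("tBR",(419,166),.016),("tFR",(413,270),.016),("tFL",(361,267),.016),("blue",(160,155),.1)]:
    print(n,bp(p,uv,z).round(3))
s=readout.sense(); w=optics.camera_params("wrist")
Rm=cv2.Rodrigues(w["rvec"])[0]; c=-Rm.T@w["tvec"]; T=R.from_quat(s["orientation"]).as_matrix()
print("cam in tool",T.T@(c-s["position"]), "\naxes",(T.T@Rm.T).round(3)); print(T.round(2))
for y in (0,.05,np.pi/2,-np.pi/2): print(y,r.solve_ik([.6,0,.35],down(y)))
E
```

```text
square [0.608 0.099 0.122]
jar [0.596 0.028 0.052]
slim [ 0.589 -0.035  0.112]
stout [0.536 0.043 0.116]
pan [0.51  0.318 0.062]
tray [ 0.501 -0.308  0.016]
binBL [0.678 0.156 0.055]
binBR [ 0.654 -0.107  0.055]
binFR [ 0.437 -0.079  0.018]
binFL [0.465 0.176 0.018]
tBL [ 0.641 -0.257  0.016]
tBR [ 0.63  -0.392  0.016]
tFR [ 0.362 -0.363  0.016]
tFL [ 0.372 -0.231  0.016]
blue [0.659 0.266 0.1  ]
cam in tool [ 6.50703048e-02 -6.33662509e-05 -1.62378296e-01] 
axes [[ 0.001 -0.971 -0.24 ]
 [ 1.     0.     0.   ]
 [ 0.    -0.24   0.971]]
[[ 0.94  0.34 -0.  ]
 [ 0.34 -0.94  0.  ]
 [-0.   -0.   -1.  ]]
0 [ 0.24211138  0.29724643 -0.44419269  1.54991734  0.13016776  1.32384758
 -1.78771314]
0.05 [ 0.24744289  0.29816116 -0.45125591  1.54954919  0.13248853  1.32431872
 -1.73965419]
1.5707963267948966 [ 0.37792771  0.32573344 -0.6282058   1.540722    0.19448305  1.33840627
 -0.27015041]
-1.5707963267948966 [-0.96230421  0.51580421  1.28675981  1.62528093 -0.50273499  1.38432977
 -2.75529566]
```

Run:
```python
from h import *
import pickle
yaw=-0.095; q=down(yaw)
s=readout.sense(); p=s["position"].copy(); p[2]=.33; r.move_l(p)
out={}
for n,pos in [("b1",(.56,-.02,.30)),("b2",(.56,.09,.30)),("p1",(.50,.28,.30)),("p2",(.50,.36,.30))]:
    r.goto(list(pos),q); r.pause(.3)
    cp=optics.camera_params("wrist"); im=optics.capture("wrist"); out[n]=(cp,im)
    cv2.imwrite(f"pics/{n}.png",im)
    print(n,readout.sense()["position"].round(3),readout.sense()["joint_pos"].round(2),readout.sense()["time"])
pickle.dump(out,open("v.pkl","wb"))
a=np.hstack([out["p1"][1],out["p2"][1]]); cv2.imwrite("pics/pp.png",cv2.resize(a,(800,300)))
```

```text
b1 [ 0.56 -0.02  0.3 ] [ 0.32  0.26 -0.48  1.71  0.13  1.2  -1.86] 3.7917
b2 [0.56  0.089 0.3  ] [ 0.17  0.28 -0.54  1.69  0.15  1.21 -2.07] 4.6583
p1 [0.501 0.279 0.3  ] [-0.11  0.31 -0.63  1.68  0.19  1.22 -2.45] 5.825
p2 [0.5   0.359 0.3  ] [-0.24  0.39 -0.64  1.58  0.24  1.26 -2.59] 6.5917
```

View pics/b1.png

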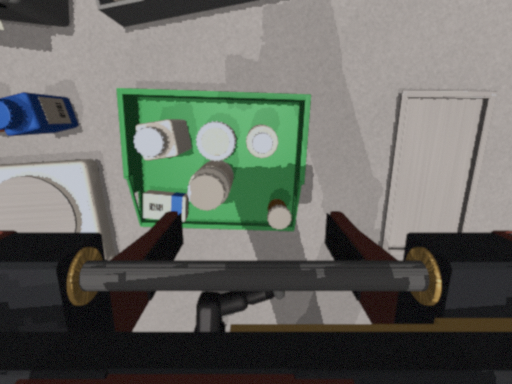

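View pics/b2.png

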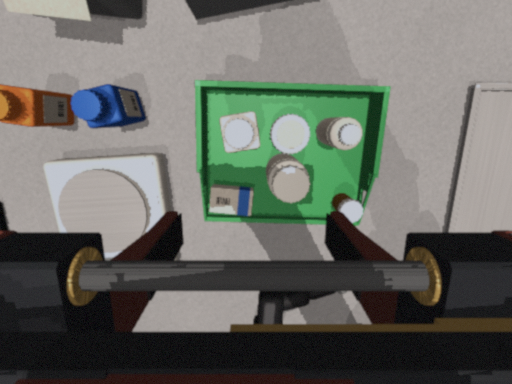

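View pics/pp.png

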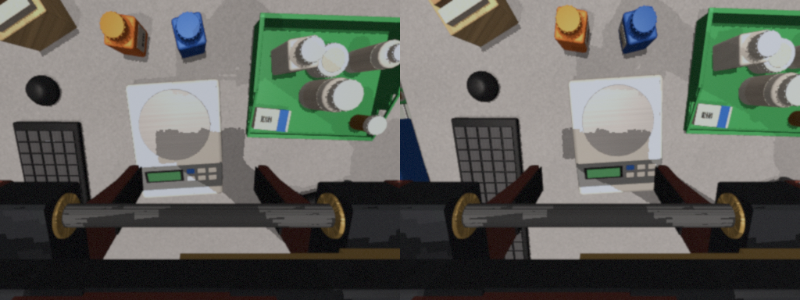

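In b1 the caps are: square (151,142), jar (216,142), slim (262,142), stout (209,188). In b2: square (238,133), jar (290,134), slim (350,133), stout (290,182). The pan is at (223,159) in p1 and (279,155) in p2. Next I triangulate these and refine with the top view.

```bash
cat >> h.py <<'E'
def tri(obs):
    A=[];b=[]
    for p,uv in obs:
        Rm=cv2.Rodrigues(p["rvec"])[0]; c=-Rm.T@p["tvec"]
        d=Rm.T@np.linalg.inv(p["mtx"])@np.array([uv[0],uv[1],1.]); d/=np.linalg.norm(d)
        P=np.eye(3)-np.outer(d,d); A.append(P); b.append(P@c)
    A=np.vstack(A); b=np.hstack(b); x=np.linalg.lstsq(A,b,rcond=None)[0]
    return x, np.linalg.norm(A@x-b)
E
python3 - <<'E'
from h import *
import pickle
v=pickle.load(open("v.pkl","rb")); t=optics.camera_params("top"); b1,b2,p1,p2=[v[k][0] for k in("b1","b2","p1","p2")]
D={"square":((151,142),(238,133),(228,173),.122),"jar":((216,142),(290,134),(258,181),.052),"slim":((262,142),(350,133),(284,180),.112),"stout":((209,188),(290,182),(252,203),.116),"vial":((279,217),(349,211),(291,229),.059)}
for n,(a,b,c,z) in D.items():
    print(n,"wrist",tri([(b1,a),(b2,b)])[0].round(4),"all",tri([(b1,a),(b2,b),(t,c)])[0].round(4),"z-given",bp(b1,a,z).round(4)[:2],bp(b2,b,z).round(4)[:2],bp(t,c,z).round(4)[:2])
print("pan",tri([(p1,(223,159)),(p2,(279,155))])[0].round(4),bp(p1,(223,159),.062)[:2],bp(p2,(279,155),.062)[:2])
print("bin b1",[bp(b1,u,z).round(3)[:2].tolist() for u,z in (((121,91),.055),((308,97),.055),((294,229),.018),((139,226),.018))])
print("bin b2",[bp(b2,u,z).round(3)[:2].tolist() for u,z in (((198,84),.055),((386,89),.055),((363,221),.018),((205,219),.018))])
im=v["b1"][1][85:240,110:320]; im2=v["b2"][1][75:230,190:400]
cv2.imwrite("pics/crop.png",np.hstack([cv2.resize(i,None,fx=1.9,fy=3.8/2,interpolation=cv2.INTER_CUBIC) for i in(im,im2)]))
E
```

```text
square wrist [0.6096 0.1032 0.1095] all [0.6096 0.1013 0.1136] z-given [0.6098 0.0986] [0.6106 0.1025] [0.608  0.0985]
jar wrist [0.598  0.0317 0.0456] all [0.5975 0.0306 0.0422] z-given [0.5978 0.0308] [0.599  0.0325] [0.5957 0.0283]
slim wrist [ 0.5965 -0.0341  0.1098] all [ 0.5941 -0.0358  0.0983] z-given [ 0.5963 -0.0341] [ 0.5969 -0.0334] [ 0.5895 -0.0346]
stout wrist [0.5398 0.0419 0.0955] all [0.5382 0.0426 0.0902] z-given [0.5455 0.0381] [0.5436 0.0442] [0.5357 0.043 ]
vial wrist [ 0.4726 -0.0517  0.0464] all [ 0.4727 -0.0519  0.0466] z-given [ 0.4774 -0.051 ] [ 0.4769 -0.0477] [ 0.4727 -0.0514]
pan [0.5135 0.3214 0.0628] [0.51441395 0.32141164] [0.51230084 0.3213121 ]
bin b1 [[0.679, 0.152], [0.647, -0.104], [0.439, -0.077], [0.469, 0.183]]
bin b2 [[0.678, 0.154], [0.647, -0.102], [0.442, -0.084], [0.471, 0.179]]
```

View pics/crop.png

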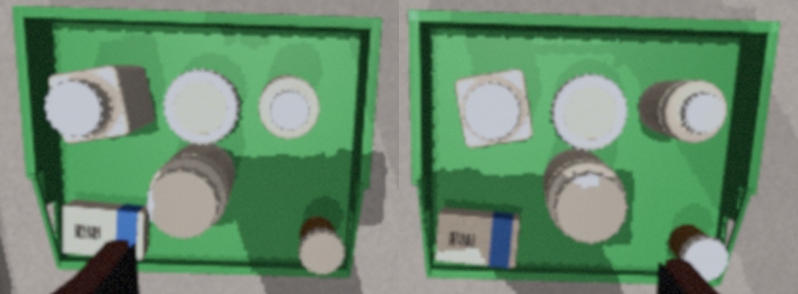

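```bash
cat >> h.py <<'E'
import json
ZT=.21
def log(m): 
    s=readout.sense(); print(m,"t%.1f"%s["time"],"pos",s["position"].round(4),"open %.4f ff %.1f"%(s["opening"],s["finger_force"]),"F",s["force"].round(1))
def pick(x,y,z,yaw,op,sq=25,zt=ZT):
    q=down(yaw); r.command_gripper(op)
    r.move_l([x,y,zt],rot=q,max_speed=.25)
    if r.move_l([x,y,z],max_speed=.1,until_force=8): log("CONTACT"); return False
    r.command_gripper(0.0,sq); log("gripped")
    r.move_l([x,y,zt],max_speed=.12); log("lifted"); return True
def place(x,y,z,yaw,op,zt=ZT,over=.003,carry=ZT):
    r.move_l([x,y,zt],rot=down(yaw),max_speed=.25)
    r.move_l([x,y,z+.012],max_speed=.12); r.pause(.2)
    hit=r.move_l([x,y,z-over],max_speed=.02,until_force=4); log("down hit=%s"%hit)
    r.command_gripper(op); r.pause(.2)
    r.move_l([x,y,zt],max_speed=.15); log("clear")
E
python3 - <<'E'
from h import *
import pickle
v=pickle.load(open("v.pkl","rb")); b1,b2=v["b1"][0],v["b2"][0]
for n,a,b,z in [("stout",(207.4,189.7),(291,180.8),.116),("square",(150.5,142.4),(238.4,133.9),.122),("slim",(263.7,142.9),(349.5,134.5),.112),("jar",(215.8,141.3),(290,134),.052)]:
    print(n,tri([(b1,a),(b2,b)])[0].round(4),((bp(b1,a,z)+bp(b2,b,z))/2).round(4))
x,y=((bp(b1,(207.4,189.7),.116)+bp(b2,(291,180.8),.116))/2)[:2]
r.move_l([.5,.28,.3],max_speed=.3)
if pick(x,y,.061,-.12,.082):
    place(.584,-.318,.061,-.1,.082)
r.goto([.54,-.3,.33],down(-.1)); cv2.imwrite("pics/t1.png",optics.capture("wrist")); cv2.imwrite("pics/s1.png",optics.capture("scene"))
E
```

```text
stout [0.5424 0.0419 0.108 ] [0.5443 0.0416 0.116 ]
square [0.609  0.1027 0.1129] [0.6094 0.1007 0.122 ]
slim [ 0.5942 -0.0364  0.101 ] [ 0.5951 -0.0344  0.112 ]
jar [0.5985 0.0318 0.0462] [0.5989 0.0318 0.052 ]
gripped t10.7 pos [0.5444 0.0418 0.0612] open 0.0551 ff 25.0 F [-0.4  1.   0.1]
lifted t12.1 pos [0.5438 0.0415 0.2092] open 0.0559 ff 25.0 F [ 0.4  0.5 -1.9]
down hit=True t15.8 pos [ 0.5839 -0.3177  0.061 ] open 0.0555 ff 25.0 F [0.2 0.  5.6]
clear t17.7 pos [ 0.5833 -0.3178  0.2088] open 0.0821 ff 0.0 F [-0.2 -0.6 -0.4]
```

View pics/t1.png

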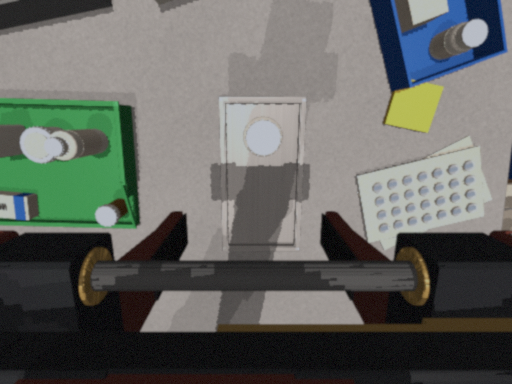

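The stout bottle stands in the tray near its back end, with the cap at (263,137), centred across the width. The grip width and set-down height agree with the given sizes, so I go on with slim and square.

Run:
```python
from h import *
if pick(.5950,-.0350,.061,-.12,.066): place(.504,-.310,.061,-.1,.066)
if pick(.6093,.1012,.061,.027,.074): place(.424,-.302,.061,-.1,.074)
r.goto([.56,.06,.30],down(-.12)); r.pause(.3); cp=optics.camera_params("wrist"); im=optics.capture("wrist"); cv2.imwrite("pics/t2.png",im)
cv2.imwrite("pics/s2.png",np.hstack([optics.capture("top")[110:310,180:440],im[60:260,150:400]]))
import pickle; pickle.dump(cp,open("j.pkl","wb"))
```

```text
gripped t22.4 pos [ 0.5951 -0.035   0.0611] open 0.0414 ff 25.0 F [0.3 0.4 1.5]
lifted t23.8 pos [ 0.5945 -0.0351  0.2091] open 0.0418 ff 25.0 F [ 0.2  0.4 -1.5]
down hit=True t27.2 pos [ 0.5039 -0.3098  0.0609] open 0.0418 ff 25.0 F [-0.7  0.5  5.3]
clear t29.1 pos [ 0.5033 -0.3098  0.209 ] open 0.0657 ff 0.0 F [-0.5 -0.4  1. ]
gripped t33.5 pos [0.6094 0.1013 0.0611] open 0.0482 ff 24.7 F [1.2 0.5 1.3]
lifted t34.9 pos [0.6088 0.101  0.2091] open 0.0485 ff 24.7 F [ 1.1 -0.3 -1.1]
down hit=True t38.9 pos [ 0.4241 -0.3017  0.0608] open 0.0483 ff 24.8 F [1.5 0.5 3. ]
clear t40.8 pos [ 0.4234 -0.3017  0.2091] open 0.0741 ff 0.0 F [0.8 0.7 0.2]
```

View pics/s2.png

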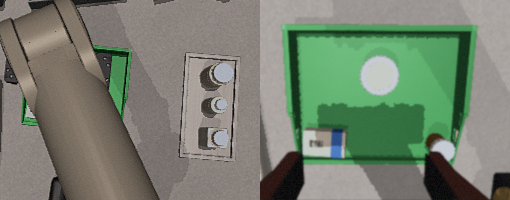

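All three bottles stand upright in a row on the tray. The jar lid is centred at wrist pixel (270,136), and the carton and vial are undisturbed.

Run:
```python
from h import *
import pickle
j=bp(pickle.load(open("j.pkl","rb")),(270,136),.052); print(j)
x,y=(j[:2]+np.array([.5988,.0318]))/2; print(x,y)
if pick(x,y,.023,-.12,.08,30):
    place(.5135,.3214,.081,-.12,.08,zt=.2)
r.goto([.50,.32,.30],down(-.12)); r.pause(.3); cp=optics.camera_params("wrist"); im=optics.capture("wrist"); cv2.imwrite("pics/t3.png",cv2.resize(im[80:250,150:380],None,fx=3,fy=3))
pickle.dump(cp,open("j.pkl","wb"))
```

```text
[0.5980978  0.03100526 0.052     ]
0.5984489021633193 0.031402629873866654
gripped t46.1 pos [0.5985 0.0315 0.0231] open 0.0556 ff 30.0 F [-0.4  0.   1.1]
lifted t47.8 pos [0.598  0.0313 0.2092] open 0.0552 ff 30.0 F [-0.3  0.3 -1.8]
down hit=True t51.0 pos [0.5134 0.3211 0.081 ] open 0.0555 ff 30.0 F [-0.8 -0.2  3.7]
clear t52.8 pos [0.5131 0.3208 0.199 ] open 0.0798 ff 0.0 F [-0.1  0.4  0.3]
```

View pics/t3.png

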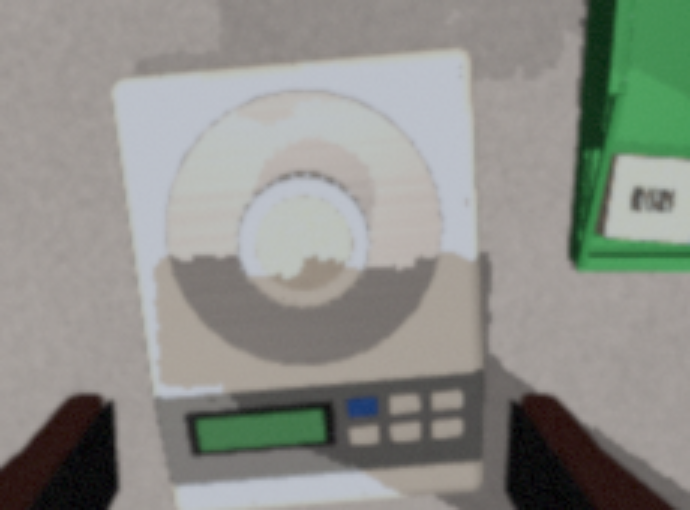

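The jar sits upright on the pan: lid centre at (251,160), pan centre at (251.3,155.7). I check the offset first, then return the bottles.

Run:
```python
from h import *
import pickle
cp=pickle.load(open("j.pkl","rb"))
d=(bp(cp,(251,160),.110)-bp(cp,(251.3,155.7),.062))[:2]; print("jar-pan",d.round(4))
assert np.hypot(*d)<.009
if pick(.424,-.302,.0605,-.1,.074): place(.6093,.1012,.061,.027,.074)
if pick(.504,-.310,.0605,-.1,.066): place(.5950,-.0350,.061,-.12,.066)
if pick(.584,-.318,.0605,-.1,.082): place(.5444,.0418,.061,-.12,.082)
r.goto([.56,-.02,.30],down(-.095)); r.pause(.3); im=optics.capture("wrist"); cv2.imwrite("pics/t4.png",im)
```

```text
jar-pan [ 0.0008 -0.0001]
gripped t58.8 pos [ 0.4241 -0.302   0.0606] open 0.0480 ff 24.8 F [-0.  -0.1  1.4]
lifted t60.2 pos [ 0.4236 -0.3017  0.2092] open 0.0479 ff 24.8 F [-0.2  1.2 -0.6]
down hit=True t64.2 pos [0.6094 0.1014 0.0604] open 0.0480 ff 24.9 F [0.9 0.4 3.4]
clear t66.2 pos [0.6087 0.1009 0.2089] open 0.0741 ff 0.0 F [0.2 0.6 0.4]
gripped t70.5 pos [ 0.5041 -0.3101  0.0607] open 0.0414 ff 25.0 F [0.4 0.1 1.2]
lifted t72.0 pos [ 0.5035 -0.3098  0.2091] open 0.0412 ff 25.0 F [ 0.4 -0.5 -0.7]
down hit=True t75.4 pos [ 0.5949 -0.0348  0.0605] open 0.0416 ff 25.0 F [-0.1 -0.4  4.6]
clear t77.3 pos [ 0.5943 -0.0351  0.209 ] open 0.0664 ff 0.0 F [-0.6 -0.5  0.5]
gripped t81.2 pos [ 0.5841 -0.3179  0.0606] open 0.0557 ff 25.0 F [-0.1  0.1  1.2]
lifted t82.6 pos [ 0.5835 -0.3178  0.209 ] open 0.0553 ff 25.0 F [-0.8  0.1 -1.6]
down hit=True t86.3 pos [0.5443 0.0419 0.0604] open 0.0560 ff 25.0 F [ 0.7 -0.2  4.3]
clear t88.3 pos [0.5437 0.0416 0.2091] open 0.0818 ff 0.0 F [-0.   0.5  0.7]
```

View pics/t4.png

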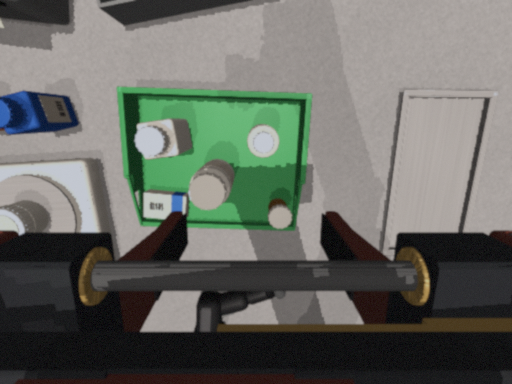

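From the same viewpoint as b1, the caps are back at square (151,142), slim (263,142) and stout (209,188). The carton and vial have not moved, and the jar is on the pan.

```bash
python3 -c "
from h import *
r.pause(.5); print(order.finish_job())"
```

```text
the job is handed in; nothing more can be done
None
```

The job is handed in: the jar stands about 1 mm from the pan's centre, all three bottles are upright back on their spots in the bin, and the carton and vial have not moved in the last picture (the judge's result was not returned).

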